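# Wedge the sagging flask platform level

### The job

The hinged flask platform on the bench sags at its free edge. Take the taller of the two wooden wedges and push it, thin end first and flat on the bench, under the middle of that edge until the platform sits level on the wedge's flat top, then let go and leave the wedge there. Leave the thinner wedge where it is.

Things in the scene. Friction and masses are not known exactly. Their poses are not given: they have to be found in the camera images.
- platform (a joint): tilt (rad) of the aluminium platform: a plate 200 mm from hinge to free edge, 160 wide, 6 thick, with a glass flask (90 mm wide, top 160 mm above plate) fixed 125 mm in from that edge. 0 = level; negative = free edge low (starts at its stop, -0.12); positive = too high. It swings freely, falls by its weight (2 to 5 N at the edge). Two short stubs hang under the edge, 70 mm either side of its middle
- platform_edge (a point): lowest point of the middle of the platform's free edge, a level round bar 10 mm thick, 160 long: 10 mm above the bench at the start, 34 mm when level. x axis points from the edge square towards the hinge (tilts with the platform), y along the edge, z up. Under the platform it is clear for 180 mm in along x
- wedge: the taller wooden wedge, plain beech, loose, 165 mm long, 36 wide, 34 high, 0.1 kg. Origin: centre of its underside; x axis along it to the thin end, z up. Top flat at 34 mm from x = -82.5 to -12.5 mm, then a straight taper to 3 mm at x = +82.5. Grip the thick end across its width. The platform is level with its edge anywhere on the flat top
- thin_wedge: the thinner wooden wedge, same wood, loose, 120 mm long, 28 wide, 18 high at the thick end: too low to level the platform; to be left alone. Origin: centre of its underside; x axis along it to the thin end, z up
Not all that is in view belongs to the job. What is shaped like the wedge but blue, pink or red is not meant.

How it is judged:
By the outcome, as a careful person would: the job done as asked, in the order asked, and still so for the second after the job is handed in, with the robot touching nothing.
It also fails if it takes over 38 s, if anything falls off the work surface, if the arm or the gripper's body presses on something with over 40 N, if the wrist force passes 120 N, or if a joint passes its speed limit or range.

### The arm

A 6-joint arm with a two-finger parallel gripper is mounted at the origin on the work surface. World frame = base frame: x ahead of the robot, y to its left, z up, the work surface at z = 0. Lengths are in m, angles in rad, forces in N, time in s.
With the tool pointing down it reaches from about 0.375 to 0.975 m from the base axis. Payload 3.8 kg.
Tool frame: the origin (TCP) lies at the very end of the fingers, on their centre line; the grasp point (between the pads) lies 19 mm behind it; x points along the fingers, z is the direction in which the jaws open and shut, and the axes are right-handed (so a half turn about x gives the same grasp; the last joint's range is limited). The gripper opens to 85 mm and grips with 20 to 120 N. Pads are 22 mm wide; open, the fingers measure 114 mm over their backs; the gripper's body (76 mm by 85 mm) begins 54 mm behind the grasp point. The pads swing forward as they close: fully open they stand 13 mm farther back than shut.
Start: joints at [1.24, 0.264, 1.604, -0, 1.274, -0.037], TCP at [0.195, 0.646, 0.231] pointing down, gripper open.
Joint ranges: [-2.63, 2.63], [-0.94, 2.18], [0.31, 2.57], [-1.31, 4.45], [0, 2.66], [-2.55, 2.55]. Speed limits (rad/s): [2.57, 2.57, 3.14, 3.14, 3.14, 3.14].

### API

Orientations are given as a rotation vector (axis times angle).
In Python, from station import * gives the robot as it stands. Calls block until the motion is done:
- move_to(position, orientation): joint-space move of the TCP to a pose.
- movel(position, orientation=None, rate=0.15, max_force=None): straight line of the TCP; orientation=None keeps the orientation; rate is the mean speed in m/s. With max_force (N) it stops when the force on the tool has changed by that much, and returns True; else False.
- set_joints(angles): joint-space move.
- move_gripper(opening, force=None): finger opening in m; force is the grip in N (None keeps the last); returns when the fingers have stopped.
- dwell(seconds).
- solve_ik(position, orientation): joint angles nearest the present ones, or None.
- snapshot(name): name is "scene" or "top" or "wrist"; returns a dict with "image" (384x512x3 uint8, blue, green, red), "depth" (384x512 float32, m along the optical axis (not along the pixel's ray), 0 where there is no reading), "fovy" (degrees; the focal length in pixels is half the picture's height over the tangent of half this angle, whatever the lens; pixels are square), "cx", "cy" (the principal point, pixels), "distortion" ([k1, k2, p1, p2, k3] as OpenCV has them; the pictures are not rectified), "pose" (4x4, takes a point from camera to world coordinates); the wrist camera has in their place "mount" (4x4, takes a point from camera to tool coordinates, whose origin is the TCP and whose axes are the tool frame's). Camera axes: x right, y down, z forward; pixel columns grow to the right and rows downward; lengths in m; the calibration is good to about 2 mm. A picture is of the moment at which its call begins: read the wrist's pose just before it.
A pose or a line that the arm cannot do raises MotionError and nothing moves.
- job_done(): hands the job in, once; it reports no verdict.
Readings, each from a call of its own:
- get_time_s(): time.
- get_joint_positions(): joint angles.
- get_dq(): joint speeds.
- get_joint_torque(): joint torques, N m.
- get_eef_pos(): TCP position.
- get_orientation(): TCP orientation.
- get_contact_force(): force on the tool from outside, world axes, zero at the start.
- get_torque(): the same for the moment, N m.
- get_grip_width(): finger opening in m.
Only numpy, scipy, OpenCV 4.12 (cv2) and the standard library are available. Lean on these libraries where they do the work, as an engineer would, in place of code of your own. Each camera call takes 0.05 s, during which the arm holds its last target. There are 200 camera calls.

## Working session

There is one attempt and no reset: what is moved stays moved. The work goes in short steps, each a Python script; the robot and the scene stay as the last script left them, time stands still between calls to the robot, and variables do not carry over. Pictures are saved under pics/ and viewed, about 8 in all and at most 12, crops included, and the job is handed in when it is done.

```bash
mkdir -p pics; ls; cat > h.py <<'E'
from station import *
import numpy as np, cv2, pickle
from scipy.spatial.transform import Rotation as R
def K(s):
    f=s["image"].shape[0]/2/np.tan(np.radians(s["fovy"])/2)
    return np.array([[f,0,s["cx"]],[0,f,s["cy"]],[0,0,1]])
def rays(s,px):
    u=cv2.undistortPoints(np.array(px,float).reshape(-1,1,2),K(s),np.array(s["distortion"],float)).reshape(-1,2)
    return np.c_[u,np.ones(len(u))]
def onplane(s,px,z):
    d=rays(s,px)@s["pose"][:3,:3].T; o=s["pose"][:3,3]
    return o+d*((z-o[2])/d[:,2])[:,None]
def world(s,px):
    px=np.array(px,int).reshape(-1,2); z=s["depth"][px[:,1],px[:,0]]
    return (rays(s,px)*z[:,None])@s["pose"][:3,:3].T+s["pose"][:3,3]
def shot(name):
    if name=="wrist":
        T=np.eye(4);T[:3,3]=get_eef_pos();T[:3,:3]=R.from_rotvec(get_orientation()).as_matrix()
    s=snapshot(name)
    if name=="wrist": s["pose"]=T@s["mount"]
    s["pose"]=np.array(s["pose"]); return s
E
python3 - <<'E'
from h import *
for n in("scene","top"):
    s=shot(n); pickle.dump(s,open(n+".pkl","wb")); cv2.imwrite(f"pics/{n}.png",s["image"]); print(n,s["fovy"],s["pose"].round(3).tolist())
print(get_time_s(),get_orientation())
E
```

```text
pics
scene 53.513578297988424 [[0.656, 0.536, -0.531, 1.017], [0.755, -0.471, 0.457, -0.519], [-0.005, -0.701, -0.714, 0.809], [0.0, 0.0, 0.0, 1.0]]
top 53.45213914093321 [[0.008, -0.99, 0.141, 0.304], [-1.0, -0.009, -0.001, -0.033], [0.002, -0.141, -0.99, 1.138], [0.0, 0.0, 0.0, 1.0]]
0.1 [-0.99132368  1.33575522  0.98937388]
```

View pics/top.png

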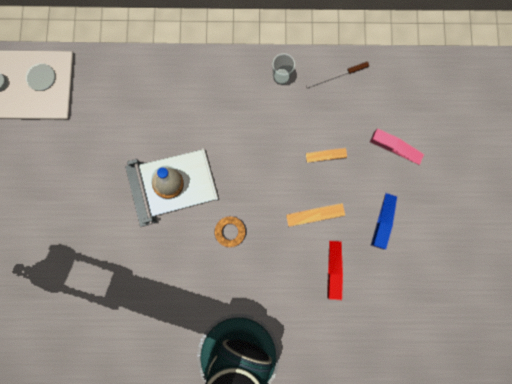

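View pics/scene.png

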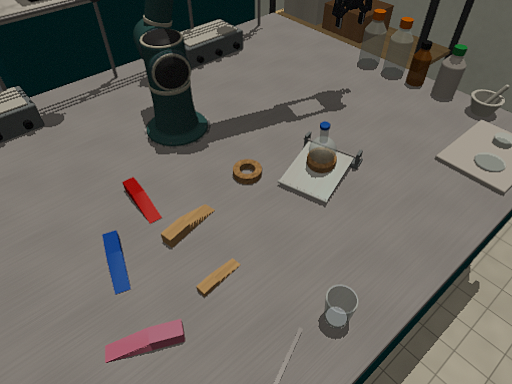

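Top view: two wooden wedges, a larger one at (316,215) and a smaller one at (326,155). The red (335,270), blue (385,222) and pink (398,146) ones are decoys. The platform's hinge is at (140,190) and its free edge at about (212,175). I'll measure these and confirm with a crop.

```bash
python3 - <<'E'
from h import *
S={n:pickle.load(open(n+".pkl","rb")) for n in("top","scene")}
for n,s in S.items():
    hsv=cv2.cvtColor(s["image"],cv2.COLOR_BGR2HSV)
    m=cv2.inRange(hsv,(8,80,90),(28,255,255))
    c,_=cv2.findContours(m,0,cv2.CHAIN_APPROX_NONE)
    for k in c:
        if cv2.contourArea(k)<80: continue
        r=cv2.minAreaRect(k); b=cv2.boxPoints(r)
        mk=np.zeros_like(m); cv2.drawContours(mk,[k],-1,255,-1)
        v,u=np.nonzero(mk); P=world(s,np.c_[u,v]); P=P[(P[:,2]<.1)&(P[:,2]>-.02)]
        if len(P)<20: continue
        a=P[:,:2]-P[:,:2].mean(0); d=np.linalg.svd(a,full_matrices=False)[2][0]; t=a@d
        q=[(round(float(x),3),P[abs(t-x)<.006][:,2].max().round(3)) for x in np.linspace(t.min(),t.max(),7)]
        print(n,np.round(r[0]),np.round(r[1]),"mean",P.mean(0).round(3),"dir",d.round(3),"len",np.ptp(t).round(3),q)
# platform plate corners
s=S["top"]; hsv=cv2.cvtColor(s["image"],cv2.COLOR_BGR2HSV)
m=cv2.inRange(hsv,(0,0,190),(180,50,255)); m[:140]=0; m[235:]=0; m[:,:120]=0; m[:,230:]=0
c=max(cv2.findContours(m,0,cv2.CHAIN_APPROX_NONE)[0],key=cv2.contourArea)
b=cv2.boxPoints(cv2.minAreaRect(c)); print("plate px",b.round(1).tolist())
v,u=np.nonzero(m); P=world(s,np.c_[u,v]); k=(P[:,2]<.06); P=P[k]
A=np.c_[P[:,:2],np.ones(len(P))]; print("plane",np.linalg.lstsq(A,P[:,2],rcond=None)[0].round(3),P[:,2].min(),P[:,2].max())
for z in(.02,.04): print(z,onplane(s,b,z).round(4).tolist())
a=cv2.resize(S["top"]["image"][130:250,270:370],(400,480),interpolation=2)
e=cv2.resize(S["scene"]["image"][190:310,150:250],(400,480),interpolation=2)
cv2.imwrite("pics/crop.png",np.hstack([a,e]))
E
```

```text
top [230. 231.] [30. 30.] mean [0.351 0.029 0.018] dir [ 0.079 -0.997] len 0.092 [(-0.047, np.float64(0.029)), (-0.032, np.float64(0.031)), (-0.017, np.float64(0.031)), (-0.001, np.float64(0.031)), (0.014, np.float64(0.03)), (0.03, np.float64(0.031)), (0.045, np.float64(0.029))]
top [315. 215.] [13. 58.] mean [ 0.401 -0.221  0.024] dir [ 0.197 -0.98 ] len 0.174 [(-0.083, np.float64(0.011)), (-0.054, np.float64(0.018)), (-0.025, np.float64(0.027)), (0.004, np.float64(0.037)), (0.033, np.float64(0.038)), (0.062, np.float64(0.038)), (0.091, np.float64(0.001))]
top [326. 155.] [10. 41.] mean [ 0.584 -0.259  0.012] dir [-0.119  0.993] len 0.126 [(-0.065, np.float64(0.002)), (-0.044, np.float64(0.021)), (-0.023, np.float64(0.022)), (-0.002, np.float64(0.021)), (0.019, np.float64(0.016)), (0.04, np.float64(0.012)), (0.061, np.float64(0.007))]
scene [218. 275.] [12. 49.] mean [ 0.584 -0.262  0.013] dir [ 0.107 -0.994] len 0.123 [(-0.065, np.float64(0.005)), (-0.045, np.float64(0.009)), (-0.025, np.float64(0.016)), (-0.004, np.float64(0.017)), (0.016, np.float64(0.02)), (0.037, np.float64(0.0
[... 337 characters left out ...]
[19. 28.] mean [0.346 0.032 0.019] dir [ 0.784 -0.621] len 0.122 [(-0.071, np.float64(0.001)), (-0.051, np.float64(-0.001)), (-0.03, np.float64(0.028)), (-0.01, np.float64(0.028)), (0.01, np.float64(0.028)), (0.031, np.float64(0.029)), (0.051, np.float64(0.028))]
plate px [[138.5, 164.8000030517578], [203.1999969482422, 147.60000610351562], [216.60000610351562, 198.1999969482422], [151.89999389648438, 215.39999389648438]]
plane [-0.049  0.106  0.034] -0.0032703568009480044 0.04570805743426143
0.02 [[0.5461, 0.3048, 0.02], [0.6006, 0.1128, 0.02], [0.4475, 0.0692, 0.02], [0.3951, 0.2579, 0.02]]
0.04 [[0.5418, 0.2987, 0.04], [0.5953, 0.1102, 0.04], [0.445, 0.0674, 0.04], [0.3935, 0.2527, 0.04]]
```

View pics/crop.png

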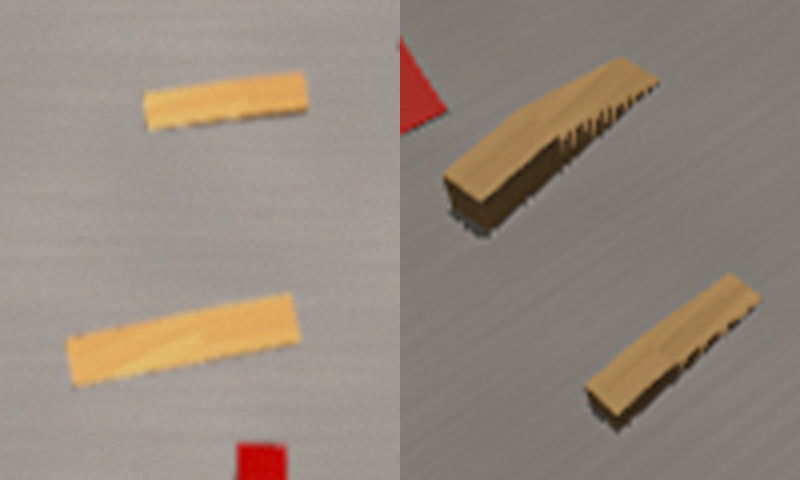

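The crop agrees with the depth. The lower wedge (316,215) is the tall one: its top reaches about 36 mm, it is about 170 mm long, and its thin end points to +y, towards the platform. The wedge at (326,155) is the thin one, about 20 mm high. Next I'll look with the wrist camera at the platform edge and then at the wedge.

```bash
cat >> h.py <<'E'
def ori(yaw):
    """tool down, jaws across direction yaw; picks smaller joint-6 turn"""
    best=[]
    for sgn in(1,-1):
        x=np.array([0,0,-1.]); z=sgn*np.array([-np.sin(yaw),np.cos(yaw),0]); 
        best.append(R.from_matrix(np.c_[x,np.cross(z,x),z]).as_rotvec())
    return best
def pick(pos,yaw):
    c=[(abs(q[5]),o) for o in ori(yaw) for q in[solve_ik(pos,o)] if q is not None]
    return min(c,key=lambda t:t[0])[1]
E
python3 - <<'E'
from h import *
p=[.53,0.04,.32]; o=pick(p,np.radians(105.8)); print(o, solve_ik(p,o))
move_to(p,o); s=shot("wrist"); pickle.dump(s,open("w1.pkl","wb")); a=s["image"]; print(s["mount"].round(3).tolist(),get_time_s())
p=[.405,-.26,.28]; o2=pick(p,np.radians(101)); print(o2,solve_ik(p,o2))
move_to(p,o2); s=shot("wrist"); pickle.dump(s,open("w2.pkl","wb")); print(get_time_s())
cv2.imwrite("pics/w.png",cv2.resize(np.hstack([a,s["image"]]),(800,300),interpolation=cv2.INTER_AREA))
E
```

```text
[-0.21645901  1.55993602  0.21645901] [ 0.02846384 -0.05312447  1.79070696  0.          1.40401016 -0.24729818]
[[-0.0, -0.315, 0.949, -0.142], [-0.0, -0.949, -0.315, 0.082], [1.0, -0.0, 0.0, 0.0], [0.0, 0.0, 0.0, 1.0]] 2.625
[-0.15074383  1.56553456  0.15074383] [-6.22474012e-01 -1.37432592e-01  1.93973261e+00 -4.44089210e-16
  1.33929263e+00 -8.14460229e-01]
3.9167
```

View pics/w.png

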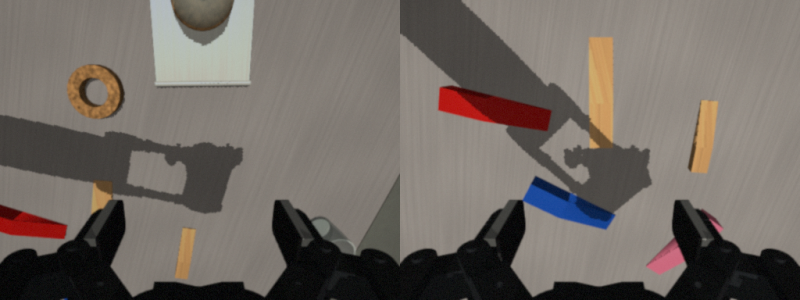

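```bash
python3 - <<'E'
from h import *
s=pickle.load(open("w1.pkl","rb")); hsv=cv2.cvtColor(s["image"],cv2.COLOR_BGR2HSV)
m=cv2.inRange(hsv,(0,0,175),(180,70,255)); m[150:]=0; m[:,:180]=0; m[:,340:]=0
c=max(cv2.findContours(m,0,cv2.CHAIN_APPROX_NONE)[0],key=cv2.contourArea)[:,0]
cols=np.arange(c[:,0].min(),c[:,0].max()+1); low=np.array([c[c[:,0]==x,1].max() if (c[:,0]==x).any() else 0 for x in cols])
ok=low>low.max()-8; L=np.c_[cols,low][ok]; print("edge px",L[0],L[-1],np.median(L[:,1]))
E=onplane(s,L,.015); 
d=np.linalg.svd(E[:,:2]-E[:,:2].mean(0),full_matrices=False)[2][0]
n=np.array([-d[1],d[0]]); n*=np.sign(n[1]); print("edge ends",E[0].round(4),E[-1].round(4),"mid",((E[0]+E[-1])/2).round(4),"yaw",np.degrees(np.arctan2(n[1],n[0])))
s=pickle.load(open("w2.pkl","rb")); hsv=cv2.cvtColor(s["image"],cv2.COLOR_BGR2HSV)
m=cv2.inRange(hsv,(8,90,40),(28,255,255)); m[:,:230]=0; m[:,290:]=0; m[260:]=0
c=max(cv2.findContours(m,0,cv2.CHAIN_APPROX_NONE)[0],key=cv2.contourArea)
r=cv2.minAreaRect(c); b=cv2.boxPoints(r); print(b.round(1).tolist(),r)
for z in(.003,.034): print(z,onplane(s,b,z).round(4).tolist())
v,u=np.nonzero(m); P=world(s,np.c_[u,v]); print(P[:,1].min(),P[:,1].max(),[ (y,P[abs(P[:,1]-y)<.004].mean(0).round(4).tolist()) for y in np.arange(-.30,-.14,.03)])
E
```

```text
edge px [199 107] [319 105] 106.0
edge ends [0.4466 0.0707 0.015 ] [0.5975 0.1163 0.015 ] mid [0.522  0.0935 0.015 ] yaw 106.6238744321148
[[242.0, 48.0], [272.0, 48.0], [272.0, 189.0], [242.0, 189.0]] ((257.0, 118.5), (141.0, 30.0), 90.0)
0.003 [[0.3691, -0.1434, 0.003], [0.4037, -0.1366, 0.003], [0.4397, -0.3067, 0.003], [0.4005, -0.3143, 0.003]]
0.034 [[0.3707, -0.146, 0.034], [0.4027, -0.1398, 0.034], [0.436, -0.2972, 0.034], [0.3997, -0.3043, 0.034]]
-0.30434890708903706 -0.1370584193392347 [(np.float64(-0.3), [0.4135, -0.299, 0.0338]), (np.float64(-0.27), [0.4111, -0.27, 0.0328]), (np.float64(-0.24000000000000005), [0.4063, -0.24, 0.0329]), (np.float64(-0.21000000000000008), [0.4, -0.21, 0.0255]), (np.float64(-0.1800000000000001), [0.3937, -0.1799, 0.0458]), (np.float64(-0.15000000000000013), [0.3882, -0.1501, 0.0064])]
```

```bash
python3 - <<'E'
from h import *
g=np.array([.4148,-.2852]); o=pick([*g,.1],np.radians(101.05))
move_gripper(.065,60); move_to([*g,.12],o)
movel([*g,.05],rate=.2); print("stop",movel([*g,.004],rate=.08,max_force=12),get_eef_pos())
move_gripper(.0,60); print("grip",get_grip_width(),get_eef_pos(),get_contact_force())
movel([*g,.10],rate=.2)
e=np.array([.5225,.0925]); y=np.radians(106.5); a=np.array([np.cos(y),np.sin(y)])
p=e-.1735*a; o2=pick([*p,.1],y); move_to([*p,.10],o2)
print("w",get_grip_width(),get_time_s())
movel([*p,.03],rate=.2); print("stop",movel([*p,.004],rate=.05,max_force=15),get_eef_pos(),get_contact_force())
s=shot("wrist"); pickle.dump(s,open("w3.pkl","wb")); cv2.imwrite("pics/w3.png",s["image"]); print(get_time_s())
E
```

```text
stop False [ 0.41492596 -0.28530627  0.00399765]
grip 0.03490800372402586 [ 0.41559689 -0.28580374  0.00485617] [-1.21672566 -0.033771    3.33153434]
w 0.03545502943879825 8.2
stop True [ 0.57192906 -0.07383277  0.00483556] [-0.54505139 -0.09167385  3.66211894]
9.2667
```

View pics/w3.png

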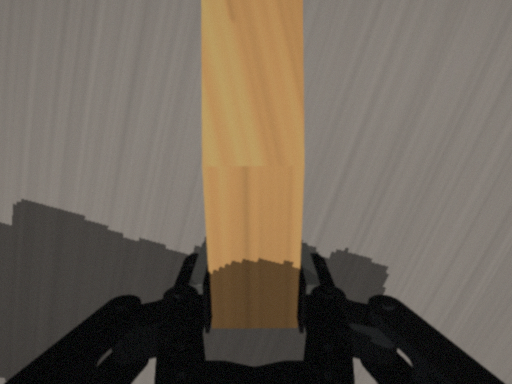

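Camera shows the wedge square in the jaws, aligned with the tool: its thick end is at row 328 and the taper starts at row 165. I'll regrip so it sits flat, then push in.

```bash
python3 - <<'E'
from h import *
e=np.array([.5225,.0925]); y=np.radians(106.5); a=np.array([np.cos(y),np.sin(y)])
move_gripper(.05); move_gripper(0,60); print(get_grip_width(),get_eef_pos())
z=get_eef_pos()[2]
for wx in(.03,-.032):   # wedge x at the edge
    p=e-(.066+wx)*a; print("stop",movel([*p,z],rate=.06,max_force=30),get_eef_pos(),get_contact_force(),get_time_s())
for n in("scene","top"):
    s=shot(n); pickle.dump(s,open(n+"2.pkl","wb")); cv2.imwrite(f"pics/{n}2.png",s["image"])
a=cv2.resize(cv2.imread("pics/scene2.png")[90:240,220:420],(533,400),interpolation=2)
b=cv2.resize(cv2.imread("pics/top2.png")[130:260,120:250],(400,400),interpolation=2)
cv2.imwrite("pics/c2.png",cv2.resize(np.hstack([a,b]),(800,343)))
E
```

```text
0.035132904976928975 [ 0.57069068 -0.0738367   0.00405851]
stop False [0.54994166 0.00055399 0.00416728] [ 1.85702335 -3.48913788 -0.9742436 ] 11.2583
stop False [0.53187478 0.0603938  0.00402152] [-0.29303361  1.14341095 -0.08880346] 12.4417
```

View pics/c2.png

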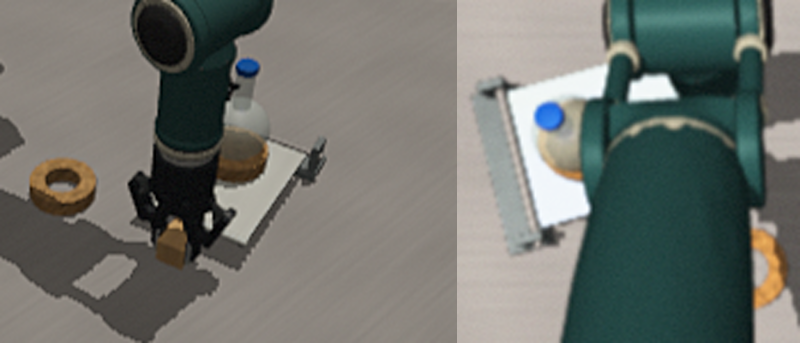

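```bash
python3 - <<'E'
from h import *
move_gripper(.06); p=get_eef_pos()
movel([p[0],p[1],.12],rate=.12)
move_to([.545,-.02,.32],get_orientation()); s=shot("wrist"); pickle.dump(s,open("w4.pkl","wb")); cv2.imwrite("pics/w4.png",s["image"])
t=shot("scene"); cv2.imwrite("pics/s4.png",cv2.resize(t["image"][100:220,250:400],(625,500),interpolation=2))
hsv=cv2.cvtColor(s["image"],cv2.COLOR_BGR2HSV)
m=cv2.inRange(hsv,(0,0,175),(180,70,255)); m[190:]=0; m[:,:170]=0; m[:,350:]=0
v,u=np.nonzero(m); P=world(s,np.c_[u,v]); P=P[(P[:,2]<.07)&(P[:,2]>.01)]
A=np.c_[P[:,:2],np.ones(len(P))]; f=np.linalg.lstsq(A,P[:,2],rcond=None)[0]
y=np.radians(106.5); print("slope into hinge",f[0]*np.cos(y)+f[1]*np.sin(y),"z",np.percentile(P[:,2],[5,50,95]),get_time_s())
E
```

```text
slope into hinge -0.012474130944996152 z [0.0403974  0.04186046 0.04358318] 14.9917
```

View pics/w4.png

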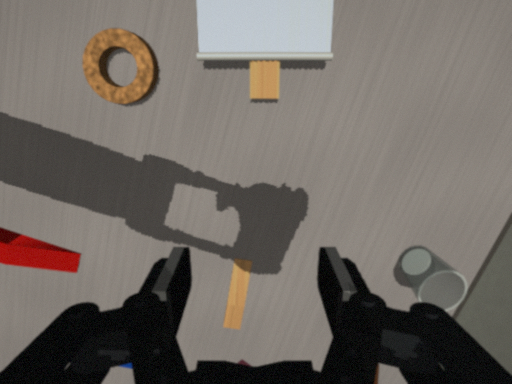

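View pics/s4.png

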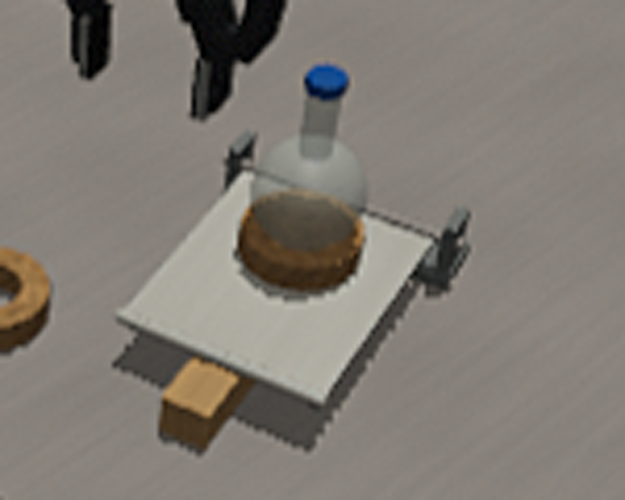

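The wedge is centred: it spans columns 250–280, and the platform edge spans 197–333 with its middle at 265. About 48 mm of it is showing, so the edge is on the flat top. The platform is level.

```bash
python3 -c "
from h import *
dwell(.5); print(get_contact_force(),get_time_s()); job_done()"
```

```text
[-0.7869356  -0.94693009 -0.5336157 ] 15.4917
the job is handed in; nothing more can be done
```

The taller wooden wedge is under the middle of the platform's free edge, and the platform rests on its flat top. I gripped the wedge by its thick end, set it flat on the bench in line with the platform, pushed it in thin end first, then let go and backed the arm away. I never touched the thinner wedge. The job was handed in at 15.5 s.

**Last checks:**
- **Position:** the wedge is centred under the edge to within about a pixel. About 48 mm of the thick end is still showing, so the edge rests about 20 mm onto the flat top.
- **Level:** the plate surface is at about 42 mm. The depth fit gave a slope of about -0.012 rad, which I put down to camera noise, so the images don't prove it exactly level.
- **Forces:** about 4 N on the tool partway through the push, with no force stop during it. The only force stop (15 N limit) came when setting the wedge down on the bench.

No check failed.

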